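# Close the sewing unit's bed with the matching insert

## Robot

A 6-joint arm with a two-finger parallel gripper is mounted at the origin on the work surface. World frame = base frame: x ahead of the robot, y to its left, z up, the work surface at z = 0. Lengths are in mm, angles in rad, forces in N, time in s.
With the tool pointing down it reaches from about 275 to 750 mm from the base axis. Payload 10.2 kg.
Tool frame: the origin (TCP) lies midway between the tips of the shut fingers; the grasp point (between the pads) lies 19 mm behind it; z points along the fingers, y is the line along which they close (so a half turn about z gives the same grasp; the last joint's range is limited). The gripper opens to 85 mm and grips with 20 to 120 N. Pads are 22 mm wide; open, the fingers measure 114 mm over their backs; the gripper's body (76 mm by 85 mm) begins 54 mm behind the grasp point. The pads swing forward as they close: fully open they stand 13 mm farther back than shut.
Start: joints at [1.074, 0.313, 1.498, -0, 1.331, -0.223], TCP at [141.968, 505.446, 231.294] pointing down, gripper open.
Joint ranges: [-2.94, 2.94], [-0.97, 2.17], [0.19, 2.56], [-1.23, 4.37], [0.02, 3.11], [-2.88, 2.88]. Speed limits (rad/s): [2.39, 2.39, 3.01, 3.14, 3.14, 3.14].

## Interface

Orientations are given as a unit quaternion [w, x, y, z].
In Python, from rig import ctrl gives the robot as it stands.
- The arm moves only by the tool send_rows, never from a script. Its argument "targets" is a list of rows, each a list of 7 numbers: the closure, from -1 (fully open) to 1 (shut), so that 0 is half open, then the shift along the tool's x, y, z in m, then the turn, a rotation vector about the tool's x, y, z in rad. In form: [[claw, dx, dy, dz, ax, ay, az], ...]. A call has exactly 10 rows; each row shifts and turns the commanded pose from where the row before left it, along the tool's axes as they then stand; what a row does not reach is not made up. A row lasts 1/8 s, in which the tool goes at most 62.5 mm and 10.7 degrees, less where a joint would pass 70% of its speed; a pose out of reach is approached as far as the arm can. A call with a gripper value outside its range is refused whole. The fingers move at their own pace and stop on an object; "squeeze" is the grip in N (left out, the last holds). Time passes only in rows, so rows that do not move let the fingers close, or fill a call up. It gives the time, the measured TCP pose, the force, the opening and the grip force at its end, in the units of the state.
- ctrl.sense(): the state, without advancing time (a new reading comes with each control period).
- ctrl.capture(name): name is "scene" or "top" or "wrist"; returns a dict with "img" (420x560x3 uint8, red, green, blue), "camera_matrix" (3x3 intrinsics, pixels), "k1" (the pictures are not rectified: a ray, as slopes to the right and down, at radius r is drawn at 1 + k1 r^2 times it, then the intrinsics apply), "R" (3x3) and "t" (3): a world point X has camera coordinates R X + t. Camera axes: x right, y down, z forward; pixel columns grow to the right and rows downward; lengths in mm; the calibration is good to about 2 mm. A picture is of the moment at which its call begins. There is no depth.
- ctrl.finish_job(): hands the job in; it is judged then, once.
Trained networks look in a picture, given as the dict that the camera call returned (one of the last four; its "shot" number tells which), for a name from the list of things; names that differ only in an ending like _2 or _b are one class to them, and where a whole thing is asked for, a point or a joint stands for the part that bears it (a point fixed in the world has none). Each returns a list of dicts, best first, with "score" (0 to 1); they miss things now and then, are a little off and sometimes report something else, mostly with a low value. They report only what shows in the picture. A call takes as long as a camera call. They do not tell look-alikes from the thing itself.
- ctrl.boxes_of(query, picture): "extent" ([left, top, width, height] in pixels, round what is visible of it).
- ctrl.landmark_of(query, picture): "point" ([column, row] in pixels: a listed point, or the origin of a listed thing).
The state is a dict: "time_s": time; "joints": joint angles; "dq": joint speeds; "tau": joint torques, N m; "eef_pos": TCP position; "ee_rot": TCP orientation; "force": force on the tool from outside, world axes, zero at the start; "wrist_torque": the same for the moment, N m; "grip_width": opening from 0.0 (shut) to 1.0 (fully open); "grip_force": force on a finger pad.
Only numpy, scipy, OpenCV 4.12 (cv2) and the standard library are available. Lean on these libraries where they do the work, as an engineer would, in place of code of your own. Each camera call takes 0.05 s, during which the arm holds its last target. There are 200 camera calls.

## Task

Close the rectangular recess in the sewing unit's white bed: of the three steel inserts lying on the bench, pick up the rectangular one that matches the recess by its black grip bar, lower it in squarely without dropping it, and press it down until its plate is fully home, flush with the bed, and stays there. Leave the round and the square insert where they lie.

Things in the scene. Friction and masses are not known exactly. Their poses are not given: they have to be found in the camera images.
- rect_insert: The matching insert, loose, about 0.2 kg: a rectangular steel plate 86 (x) x 52 (y) x 12 mm thick with an upright black grip bar on top at its centre, 44 long (x) x 18 thick (y) x 40 mm high, so 52 mm high in all. Origin at the centre of the plate's underside, z up. It lies flat on the bench at any of the three inserts' places and turned; either way round fits.
- recess (a point): Centre of the solid seat in the recess of the white bed (fixed block 210 x 180 x 34 mm high). z up, x along the long side. Seat 12 mm below the bed's top, 22 above the bench. Recess 106 (x) x 72 (y) mm, flaring in its upper 8 mm to 116 x 82. A 50 x 40 mm rubber cushion in it stands 6 mm above the seat, so a laid-in insert is 6 mm proud; about 10 N sinks it to the seat and friction keeps it down.
- round_insert: Wrong insert, loose: a round steel plate 86 mm across, 12 mm thick, with the same grip bar (44 x 18 x 40 mm high). Origin at the centre of its underside.
- square_insert: Wrong insert, loose: a square steel plate 88 x 88 mm, 12 mm thick, with the same grip bar (44 x 18 x 40 mm high). Origin at the centre of its underside.
Things that resemble listed ones, but are neither listed nor needed, are in the scene too. What is shaped like the rect_insert but green or purple is not meant.

How it is judged (in metres and radians):
At the end, for the whole second after the job is handed in: The rectangular insert rests released in the recess: within 15 mm of its centre, 15 degrees of its direction (either way round), underside within 2 mm of the seat (3 mm below at most), tilted under 3.4 degrees; the round and square inserts are within 30 mm of where they lay (horizontal distance between rect_insert and recess below 0.015 m and z of rect_insert in the frame of recess between -0.003 and 0.002 m and angle between the x axis of rect_insert and the x axis of recess, either way round below 0.27 rad and angle between rect_insert's own z axis and vertical below 0.06 rad and linear speed of rect_insert below 0.02 m/s and distance of each of round_insert, square_insert from where it was at the start of the episode below 0.03 m); the robot touches nothing.
It fails at once if the round insert is moved more than 30 mm (distance of round_insert from where it was at the start of the episode above 0.03 m).
It fails at once if the square insert is moved more than 30 mm (distance of square_insert from where it was at the start of the episode above 0.03 m).
It fails at once if the rectangular insert is dropped into the recess (falls free at more than 0.6 m/s, a drop of about 18 mm) (horizontal distance between rect_insert and recess below 0.06 m and linear speed of rect_insert above 0.6 m/s and contact force between rect_insert and the fingers below 0.1 N).
It also fails if it takes over 40 s, if anything falls off the work surface, if the arm or the gripper's body presses on something with over 40 N, if the wrist force passes 120 N, or if a joint passes its speed limit or range.

## Working session

There is one attempt and no reset: what is moved stays moved. The work goes in short steps, Python scripts to look and compute and a tool call to move; the robot and the scene stay as the last step left them, time stands still between calls to the robot, and variables do not carry over. Pictures are saved under pics/ and viewed, at most 10 in all, crops included, and the job is handed in when it is done.

Besides the shell and the picture viewer there is one more tool, called after "Emit:" by a JSON object that holds its "api" and its "payload", one argument or row to a line. send_rows: Moves the arm, as the interface text tells. Its arguments: {"type":"object","properties":{"targets":{"type":"array"},"squeeze":{"type":"number"}},"required":["targets"]}

```bash
mkdir -p pics; ls
cat > h.py <<'E'
import numpy as np, cv2
from rig import ctrl
def ray(c,px):
    K=np.array(c["camera_matrix"],float);k1=c["k1"]
    d=np.array([(px[0]-K[0,2])/K[0,0],(px[1]-K[1,2])/K[1,1]]);u=d.copy()
    for _ in range(20): u=d/(1+k1*(u@u))
    R=np.array(c["R"]);t=np.array(c["t"])
    return -R.T@t, R.T@np.array([u[0],u[1],1])
def onz(c,px,z):
    o,v=ray(c,px); return o+v*(z-o[2])/v[2]
def proj(c,X):
    K=np.array(c["camera_matrix"],float);p=np.array(c["R"])@np.array(X,float)+np.array(c["t"])
    u=p[:2]/p[2];u=u*(1+c["k1"]*(u@u));return np.array([K[0,0]*u[0]+K[0,2],K[1,1]*u[1]+K[1,2]])
def save(c,n): cv2.imwrite(f"pics/{n}.png",cv2.cvtColor(np.array(c["img"]),cv2.COLOR_RGB2BGR))
E
python3 - <<'E'
from h import *
s=ctrl.sense();print(s)
for n in("top","scene"):
    c=ctrl.capture(n);save(c,n+"0");print(n,-np.array(c["R"]).T@c["t"],c["k1"])
    for q in("rect_insert","round_insert","square_insert","recess"):
        zz=22 if q=="recess" else 0
        for d in ctrl.landmark_of(q,c)[:4]: print(q,"pt",d["score"],np.round(d["point"]),onz(c,d["point"],zz).round())
        for d in ctrl.boxes_of(q,c)[:4]: print(q,"box",d["score"],np.round(d["extent"]))
E
```

```text
pics
{'time_s': 0.0, 'joints': array([ 1.07360836e+00,  3.13455588e-01,  1.49847171e+00, -1.82825403e-05,
        1.33103015e+00, -2.23419632e-01]), 'dq': array([9.35661528e-05, 1.19621103e-03, 1.53752415e-03, 1.12387522e-03,
       6.14052942e-04, 3.68051090e-04]), 'tau': array([ 2.92944105e-04, -4.12267220e+01, -2.59746587e+01, -1.52789680e-04,
        4.13042813e-03,  5.21182670e-06]), 'eef_pos': array([141.82963873, 505.19014702, 230.71919737]), 'ee_rot': array([-2.32275855e-04,  1.36454908e-01,  9.90646048e-01, -6.41708044e-04]), 'force': array([-0.69514618,  0.92081939,  0.17801305]), 'wrist_torque': array([0.03277074, 0.04521039, 0.0165856 ]), 'grip_force': 0.0, 'grip_width': 0.9961785376202283}
top [358.3171603  -44.61167935 898.28302046] -0.1817024772234585
rect_insert pt 0.94 [259. 213.] [493. -25.   0.]
rect_insert pt 0.58 [316. 291.] [ 349. -125.    0.]
rect_insert pt 0.56 [332. 221.] [ 476. -159.    0.]
rect_insert box 0.79 [313. 191.  38.  54.]
rect_insert box 0.68 [289. 271.  47.  48.]
rect_insert box 0.56 [231. 191.  57.  41.]
round_insert pt 0.7 [408. 190.] [ 532. -3
[... 208 characters left out ...]
0.84 [152. 192.] [531. 169.  22.]
recess box 0.72 [ 90. 132. 123. 129.]
scene [1255.50408307  -75.47158146  669.31279708] 0.02878171140520224
rect_insert pt 0.92 [258. 170.] [ 347. -121.    0.]
rect_insert pt 0.78 [237. 210.] [ 482. -163.    0.]
rect_insert pt 0.63 [303. 213.] [499. -27.   0.]
rect_insert box 0.78 [277. 189.  48.  39.]
rect_insert box 0.74 [221. 186.  36.  40.]
rect_insert box 0.69 [237. 150.  42.  31.]
round_insert pt 0.79 [166. 230.] [ 538. -302.    0.]
round_insert box 0.73 [143. 204.  42.  41.]
square_insert pt 0.9 [252. 273.] [ 658. -128.    0.]
square_insert box 0.72 [220. 248.  67.  49.]
recess pt 0.58 [401. 215.] [539. 165.  22.]
recess box 0.91 [355. 173. 102.  91.]
```

View pics/top0.png

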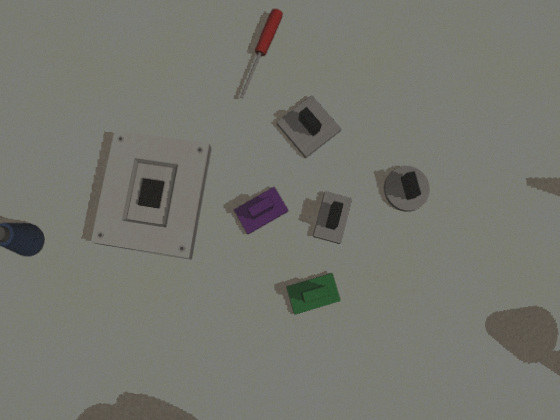

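View pics/scene0.png

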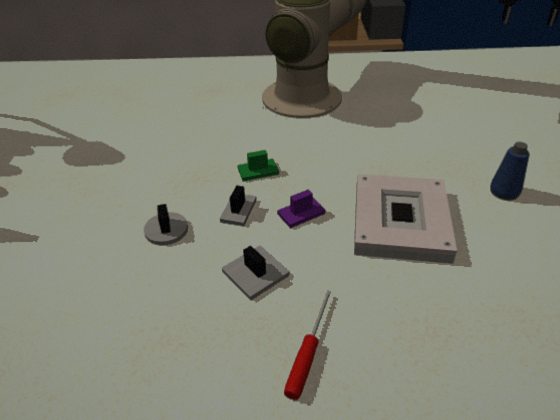

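The top view shows the grey rectangular insert at about (332,218). The green and purple ones are look-alikes, the square insert is at (310,125) and the round one at (407,189). The bed recess is at (151,192). The scene view agrees. I'll look at the recess with the wrist camera first.

Emit:
{"api": "send_rows", "payload": {
  "targets": [
    [-1,-0.047,-0.022,-0.006,0,0,0],
    [-1,-0.047,-0.022,-0.006,0,0,0],
    [-1,-0.047,-0.022,-0.006,0,0,0],
    [-1,-0.047,-0.022,-0.006,0,0,0],
    [-1,-0.047,-0.022,-0.006,0,0,0],
    [-1,-0.047,-0.022,-0.006,0,0,0],
    [-1,-0.047,-0.022,-0.006,0,0,0],
    [-1,-0.047,-0.022,-0.006,0,0,0],
    [-1,-0.047,-0.022,-0.006,0,0,0],
    [-1,-0.047,-0.022,-0.006,0,0,0]
  ]
}}

```text
time_s: 2.15
eef_pos: [536.1, 165.3, 291.6]
ee_rot: [0.0, 0.137, 0.991, 0.0]
force: [0.2, 0.7, -0.6]
grip_width: 1.001
grip_force: 0.0
```

Run:
```python
from h import *
s=ctrl.sense();print(s["eef_pos"],s["ee_rot"],s["time_s"])
c=ctrl.capture("wrist");cv2.imwrite("pics/w1.png",cv2.cvtColor(np.array(c["img"]),cv2.COLOR_RGB2BGR))
np.save("w1.npy",c,allow_pickle=True)
print(-np.array(c["R"]).T@c["t"],np.array(c["R"]).round(3))
for d in ctrl.landmark_of("recess",c)[:3]: print(d["score"],d["point"],onz(c,d["point"],22).round(1))
```

```text
[536.11256421 165.25107077 291.55114042] [7.96330112e-05 1.36526277e-01 9.90636445e-01 5.87880250e-05] 2.15
[461.30484408 185.46696729 434.51504403] [[ 0.27   0.963  0.001]
 [ 0.918 -0.258  0.3  ]
 [ 0.289 -0.08  -0.954]]
0.62 [288.6, 164.1] [526.4 171.4  22. ]
```

View pics/w1.png

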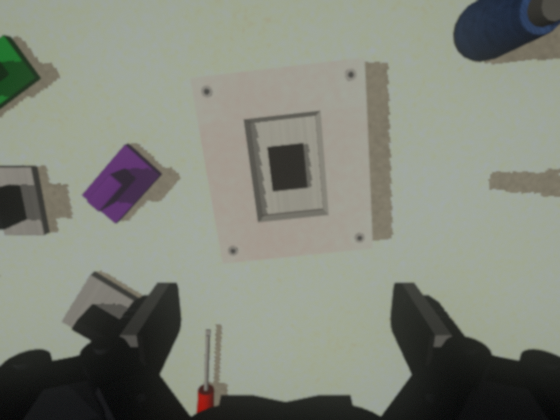

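The wrist view shows the recess rim corners near (245,120), (319,111), (327,213) and (259,221), with bed screws at (207,91), (350,74), (233,251) and (360,238). I'll turn these into a position while moving over to the insert.

Run:
```python
from h import *
c=np.load("w1.npy",allow_pickle=True).item()
for P in ([(245,120),(319,111),(327,213),(259,221)],[(207,91),(350,74),(360,238),(233,251)],[(194,80),(365,60),(390,241),(222,263)]):
    X=np.array([onz(c,p,34)[:2] for p in P]);print(X.round(1).tolist(),X.mean(0).round(1))
    r=cv2.minAreaRect(X.astype(np.float32));print(r)
    for a,b in((0,3),(1,2),(0,1),(3,2)):
        d=X[b]-X[a];print(np.degrees(np.arctan2(d[1],d[0])).round(1),np.linalg.norm(d).round(1))
# block mask
img=np.array(c["img"]);print([img[y,x].tolist() for x,y in((220,150),(345,150),(150,300),(300,30))])
s=ctrl.sense();R=np.array([[-.963,.27],[.27,.963]])  # rows tool x,y in world
for n in("top",):
    t=ctrl.capture(n)
    for d in ctrl.landmark_of("rect_insert",t): print(d["score"],onz(t,d["point"],0).round(1))
    P=[(137,160),(176,165),(167,224),(126,219)]
    X=np.array([onz(t,p,34)[:2] for p in P]);print(X.mean(0),X.round().tolist())
print(R@(np.array([479,-161])-s["eef_pos"][:2]))
```

```text
[[466.5, 139.7], [478.8, 217.9], [590.7, 199.2], [578.8, 121.2]] [528.7 169.5]
((528.7908935546875, 169.55010986328125), (79.12982177734375, 114.37545776367188), 80.63945770263672)
-9.4 113.8
-9.5 113.4
81.0 79.1
81.3 78.9
[[427.6, 110.4], [451.7, 257.7], [631.0, 229.3], [606.3, 80.6]] [529.2 169.5]
((529.1135864257812, 169.78924560546875), (150.80836486816406, 181.48692321777344), 80.58202362060547)
-9.5 181.1
-9.0 181.5
80.7 149.3
80.6 150.8
[[413.7, 101.0], [442.7, 275.4], [644.3, 262.7], [617.5, 63.0]] [529.6 175.5]
((528.2903442382812, 176.5675048828125), (201.5170135498047, 207.0819854736328), 82.36974334716797)
-10.6 207.4
-3.6 202.0
80.6 176.9
82.4 201.5
[[161, 152, 142], [160, 155, 144], [57, 59, 54], [159, 167, 148]]
0.93 [ 476.3 -162.7    0. ]
0.7 [490.7 -26.9   0. ]
[528.94245079 166.50951974] [[588.0, 195.0], [577.0, 123.0], [470.0, 137.0], [480.0, 211.0]]
[ -31.03569867 -328.13820063]
```

Emit:
{"api": "send_rows", "payload": {
  "targets": [
    [-1,-0.004,-0.041,0,0,0,0],
    [-1,-0.004,-0.041,0,0,0,0],
    [-1,-0.004,-0.041,0,0,0,0],
    [-1,-0.004,-0.041,0,0,0,0],
    [-1,-0.004,-0.041,0,0,0,0],
    [-1,-0.004,-0.041,0,0,0,0],
    [-1,-0.004,-0.041,0,0,0,0],
    [-1,-0.004,-0.041,0,0,0,0],
    [-1,0,0,0,0,0,0],
    [-1,0,0,0,0,0,0]
  ]
}}

```text
time_s: 3.6
eef_pos: [477.1, -156.6, 291.4]
ee_rot: [0.0, 0.136, 0.991, 0.0]
force: [0.5, -0.2, -0.6]
grip_width: 1.002
grip_force: 0.0
```

Run:
```python
from h import *
s=ctrl.sense();print(s["eef_pos"],s["ee_rot"],s["time_s"])
c=ctrl.capture("wrist");np.save("w2.npy",c,allow_pickle=True)
for d in ctrl.landmark_of("rect_insert",c)[:3]: print(d["score"],d["point"],onz(c,d["point"],0).round(1))
im=cv2.cvtColor(np.array(c["img"]),cv2.COLOR_RGB2BGR)
cv2.imwrite("pics/w2.png",cv2.resize(im[80:280,140:400],None,fx=3,fy=3))
```

```text
[ 477.09100608 -156.62174409  291.4142846 ] [6.54916322e-05 1.35941057e-01 9.90716913e-01 1.48785952e-04] 3.6
0.94 [283.3, 47.1] [ 345.1 -122.4    0. ]
0.87 [285.1, 175.1] [ 482.5 -158.8    0. ]
0.66 [394.3, 158.0] [497.5 -27.7   0. ]
```

View pics/w2.png

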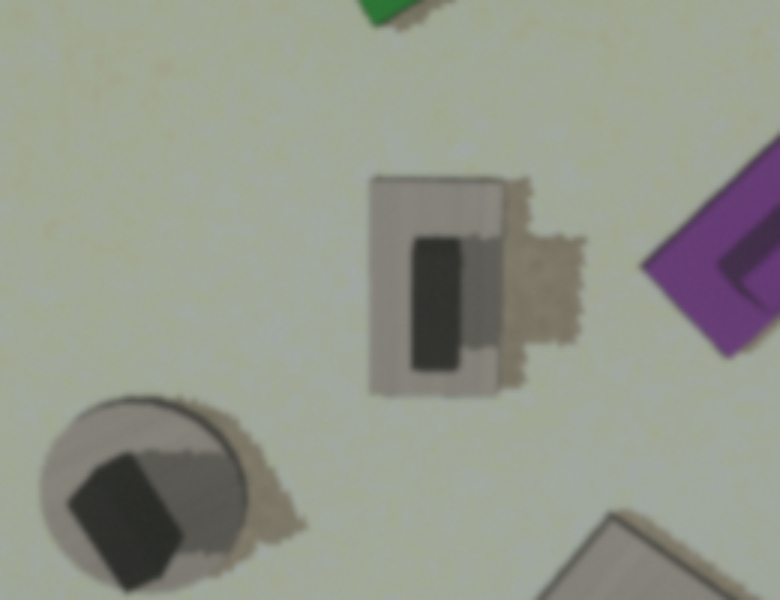

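The crop shows the grey insert squarely below the gripper. Its plate corners are at crop (370,181), (503,181), (499,396) and (370,395), and the black bar spans (413..460, 238..370).

Run:
```python
from h import *
c=np.load("w2.npy",allow_pickle=True).item()
P=np.array([(370,181),(503,181),(499,396),(370,395)])/3+[140,80]
X=np.array([onz(c,p,12)[:2] for p in P]);print(X.round(1).tolist(),X.mean(0).round(1))
for a,b in((0,3),(1,2),(0,1),(3,2)):
    d=X[b]-X[a];print(np.degrees(np.arctan2(d[1],d[0])).round(1),np.linalg.norm(d).round(1))
m=X.mean(0)
s=ctrl.sense();w,x,y,z=s["ee_rot"]
from scipy.spatial.transform import Rotation as Ro
R=Ro.from_quat([x,y,z,w]).as_matrix();print(R.round(4))
print("tool yaw",np.degrees(np.arctan2(R[1,0],R[0,0])),"d tool",R.T@[*(m-s["eef_pos"][:2]),0])
```

```text
[[434.9, -171.3], [448.5, -122.5], [530.7, -145.6], [516.3, -195.5]] [ 482.6 -158.7]
-16.6 84.9
-15.7 85.4
74.4 50.6
73.9 52.0
[[-9.633e-01  2.686e-01  2.000e-04]
 [ 2.686e-01  9.633e-01  1.000e-04]
 [-2.000e-04  1.000e-04 -1.000e+00]]
tool yaw 164.4213131800442 d tool [-5.71826419e+00 -7.09436599e-01  8.07629697e-04]
```

Emit:
{"api": "send_rows", "payload": {
  "targets": [
    [-1,-0.003,0,0.03,0,0,0],
    [-1,-0.003,-0.001,0.04,0,0,0],
    [-1,0,0,0.04,0,0,0],
    [-1,0,0,0.04,0,0,0],
    [-1,0,0,0.04,0,0,0],
    [-1,0,0,0.03,0,0,0],
    [-1,0,0,0.025,0,0,0],
    [-1,0,0,0.015,0,0,0],
    [-1,0,0,0.011,0,0,0],
    [-1,0,0,0,0,0,0]
  ]
}}

```text
time_s: 4.95
eef_pos: [482.6, -160.2, 20.2]
ee_rot: [-0.0, 0.136, 0.991, 0.0]
force: [-0.1, -0.4, 0.7]
grip_width: 1.001
grip_force: 0.0
```

Emit:
{"api": "send_rows", "payload": {
  "targets": [
    [0,0,0,0,0,0,0],
    [0.4,0,0,0,0,0,0],
    [1,0,0,0,0,0,0],
    [1,0,0,0,0,0,0],
    [1,0,0,0,0,0,0],
    [1,0,0,0,0,0,0],
    [1,0,0,0,0,0,0],
    [1,0,0,0,0,0,0],
    [1,0,0,0,0,0,0],
    [1,0,0,0,0,0,0]
  ],
  "squeeze": 60
}}

```text
time_s: 6.2
eef_pos: [482.8, -160.6, 20.6]
ee_rot: [0.0, 0.137, 0.991, -0.0]
force: [-0.5, -0.8, 5.6]
grip_width: 0.201
grip_force: 59.9
```

Emit:
{"api": "send_rows", "payload": {
  "targets": [
    [1,0,0,-0.005,0,0,0],
    [1,0,0,-0.01,0,0,0],
    [1,0,0,-0.015,0,0,0],
    [1,0,0,-0.02,0,0,0],
    [1,0,0,-0.02,0,0,0],
    [1,0,0,-0.02,0,0,0],
    [1,0,0,-0.02,0,0,0],
    [1,0,0,-0.01,0,0,0],
    [1,0,0,0,0,0,0],
    [1,0,0,0,0,0,0]
  ]
}}

```text
time_s: 7.45
eef_pos: [482.3, -160.3, 139.7]
ee_rot: [-0.001, 0.136, 0.991, 0.0]
force: [-0.3, 0.0, -2.5]
grip_width: 0.203
grip_force: 59.0
```

Run:
```python
from h import *
from scipy.spatial.transform import Rotation as Ro
s=ctrl.sense();print(s["eef_pos"],s["ee_rot"],s["time_s"],s["force"],s["grip_width"])
w,x,y,z=s["ee_rot"];R=Ro.from_quat([x,y,z,w]).as_matrix()
print(R.T@(np.array([529,169.5,140])-s["eef_pos"]))
c=ctrl.capture("wrist");save(c,"w3");np.save("w3.npy",c,allow_pickle=True)
```

```text
[ 482.26851644 -160.2912116   139.67629119] [-5.61011145e-04  1.36456054e-01  9.90645944e-01  2.09325646e-04] 7.45 [-0.33162998  0.02433413 -2.45799136] 0.2031001149220141
[ 4.41712631e+01  3.30143976e+02 -1.85712941e-01]
```

View pics/w3.png

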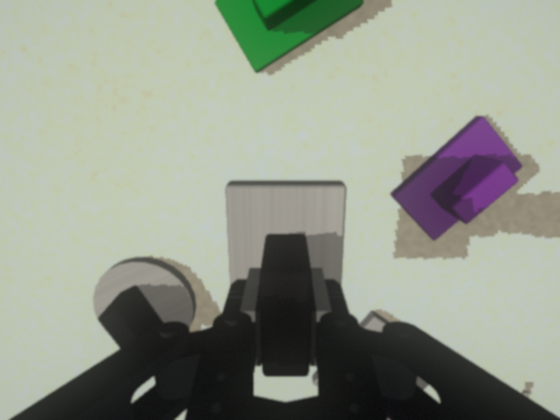

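The insert is held level. Its plate's near-base edge runs from (228,184) to (345,184). Next I'll check the offset in the hand.

Run:
```python
from h import *
from scipy.spatial.transform import Rotation as Ro
s=ctrl.sense();w,x,y,z=s["ee_rot"];R=Ro.from_quat([x,y,z,w]).as_matrix()
c=np.load("w3.npy",allow_pickle=True).item()
for p in((227,187),(345,187)): print((R.T@(onz(c,p,131.5)-s["eef_pos"])).round(1))
```

```text
[ 43.4 -25.4   8.1]
[43.4 24.7  8.2]
```

Emit:
{"api": "send_rows", "payload": {
  "targets": [
    [1,0.002,0.015,0,0,0,-0.013],
    [1,0.004,0.035,0,0,0,-0.013],
    [1,0.005,0.045,0,0,0,-0.013],
    [1,0.005,0.045,0,0,0,-0.013],
    [1,0.005,0.045,0,0,0,-0.013],
    [1,0.005,0.045,0,0,0,-0.013],
    [1,0.005,0.045,0,0,0,-0.013],
    [1,0.004,0.035,0,0,0,-0.013],
    [1,0.002,0.015,0,0,0,-0.011],
    [1,0,0,0,0,0,0]
  ]
}}

```text
time_s: 8.75
eef_pos: [517.6, 165.2, 140.0]
ee_rot: [-0.0, 0.078, 0.997, -0.0]
force: [0.1, -0.1, -2.2]
grip_width: 0.2
grip_force: 59.0
```

Run:
```python
from h import *
from scipy.spatial.transform import Rotation as Ro
s=ctrl.sense();print(s["eef_pos"],s["ee_rot"],s["time_s"],s["force"],s["grip_width"])
w,x,y,z=s["ee_rot"];R=Ro.from_quat([x,y,z,w]).as_matrix()
print(R.T@(np.array([529,169.5,140])-s["eef_pos"]),np.degrees(np.arctan2(R[1,0],R[0,0])))
c=ctrl.capture("wrist");save(c,"w4");np.save("w4.npy",c,allow_pickle=True)
```

```text
[517.62504489 165.21808623 140.00905674] [-2.68143345e-04  7.84712980e-02  9.96916332e-01 -9.86786342e-05] 8.75 [ 0.05319825 -0.05304356 -2.21883458] 0.20034201421945383
[-1.05649274e+01  6.00889136e+00  2.13688482e-03] 170.99859348097593
```

View pics/w4.png

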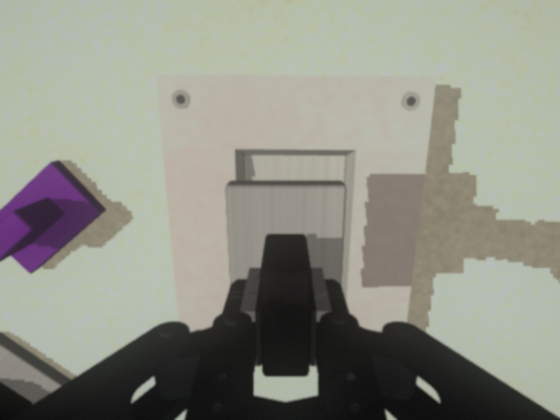

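The insert hangs level over the bed, aligned with it. The recess rim's near edge runs (236,150) to (355,151), and the screws are at (181,99) and (411,101). I'll recheck the recess centre from these.

Run:
```python
from h import *
from scipy.spatial.transform import Rotation as Ro
s=ctrl.sense();w,x,y,z=s["ee_rot"];R=Ro.from_quat([x,y,z,w]).as_matrix()
c=np.load("w4.npy",allow_pickle=True).item()
for P,L in(([(181,99),(411,101)],90.5),([(236,150),(355,151)],58)):
    A,B=[onz(c,p,34)[:2] for p in P];d=(B-A)/np.linalg.norm(B-A);ax=np.array([d[1],-d[0]])
    m=(A+B)/2+ax*L
    print(A,B,np.linalg.norm(B-A),"yaw",np.degrees(np.arctan2(ax[1],ax[0])),"ctr",m,"tool d",(R.T@[*(m-s["eef_pos"][:2]),0]).round(1))
```

```text
[427.58520987 109.96708519] [452.22664024 258.3181356 ] 150.3836236129074 yaw -9.430849811064222 ctr [529.1827342  169.31353928] tool d [-10.5   6.7  -0. ]
[465.7249902  139.04481238] [478.97636695 218.70023488] 80.75014129729442 yaw -9.445156010903641 ctr [529.56438038 169.35452354] tool d [-10.9   6.8  -0. ]
```

Emit:
{"api": "send_rows", "payload": {
  "targets": [
    [1,-0.006,0.004,0,0,0,0],
    [1,-0.005,0.003,0,0,0,-0.007],
    [1,0,0,0.01,0,0,0],
    [1,0,0,0.02,0,0,0],
    [1,0,0,0.02,0,0,0],
    [1,0,0,0.015,0,0,0],
    [1,0,0,0.01,0,0,0],
    [1,0,0,0.01,0,0,0],
    [1,0,0,0,0,0,0],
    [1,0,0,0,0,0,0]
  ]
}}

```text
time_s: 10.05
eef_pos: [530.2, 169.8, 55.7]
ee_rot: [0.0, 0.076, 0.997, 0.0]
force: [-0.7, 0.0, -1.6]
grip_width: 0.202
grip_force: 59.0
```

Emit:
{"api": "send_rows", "payload": {
  "targets": [
    [1,0,0,0.002,0,0,0],
    [1,0,0,0.002,0,0,0],
    [1,0,0,0.002,0,0,0],
    [1,0,0,0.001,0,0,0],
    [1,0,0,0.001,0,0,0],
    [1,0,0,0.001,0,0,0],
    [1,0,0,0.001,0,0,0],
    [1,0,0,0,0,0,0],
    [1,0,0,0,0,0,0],
    [1,0,0,0,0,0,0]
  ]
}}

```text
time_s: 11.3
eef_pos: [530.0, 169.8, 46.0]
ee_rot: [0.0, 0.076, 0.997, -0.0]
force: [-3.5, -1.1, 6.0]
grip_width: 0.198
grip_force: 60.2
```

Emit:
{"api": "send_rows", "payload": {
  "targets": [
    [1,0,0,0.001,0,0,0],
    [1,0,0,0.001,0,0,0],
    [1,0,0,0.001,0,0,0],
    [1,0,0,0.0005,0,0,0],
    [1,0,0,0.0005,0,0,0],
    [1,0,0,0,0,0,0],
    [1,0,0,0,0,0,0],
    [1,0,0,0,0,0,0],
    [1,0,0,0,0,0,0],
    [1,0,0,0,0,0,0]
  ]
}}

```text
time_s: 12.55
eef_pos: [529.9, 169.8, 42.6]
ee_rot: [0.0, 0.076, 0.997, -0.0]
force: [-5.9, -1.2, 13.1]
grip_width: 0.202
grip_force: 61.3
```

Emit:
{"api": "send_rows", "payload": {
  "targets": [
    [1,0,0,0.001,0,0,0],
    [1,0,0,0,0,0,0],
    [1,0,0,0.001,0,0,0],
    [1,0,0,0,0,0,0],
    [1,0,0,0,0,0,0],
    [1,0,0,0,0,0,0],
    [1,0,0,0,0,0,0],
    [1,0,0,0,0,0,0],
    [1,0,0,0,0,0,0],
    [1,0,0,0,0,0,0]
  ]
}}

```text
time_s: 13.8
eef_pos: [530.0, 169.8, 42.6]
ee_rot: [0.0, 0.076, 0.997, -0.0]
force: [-15.5, -3.4, 32.4]
grip_width: 0.199
grip_force: 64.2
```

Emit:
{"api": "send_rows", "payload": {
  "targets": [
    [0.3,0,0,0,0,0,0],
    [0,0,0,0,0,0,0],
    [-0.5,0,0,0,0,0,0],
    [-0.5,0,0,0,0,0,0],
    [-0.5,0,0,0,0,0,0],
    [-0.5,0,0,-0.01,0,0,0],
    [-0.5,0,0,-0.03,0,0,0],
    [-0.5,0,0,-0.04,0,0,0],
    [-0.5,0,0,-0.04,0,0,0],
    [-0.5,0,0,-0.03,0,0,0]
  ]
}}

```text
time_s: 15.05
eef_pos: [530.2, 169.8, 191.9]
ee_rot: [0.001, 0.076, 0.997, 0.0]
force: [-0.2, -0.4, -0.3]
grip_width: 0.751
grip_force: 0.0
```

Emit:
{"api": "send_rows", "payload": {
  "targets": [
    [-0.5,0,0,-0.04,0,0,0],
    [-0.5,0,0,-0.03,0,0,0],
    [0,0,0,0,0,0,0],
    [0,0,0,0,0,0,0],
    [0,0,0,0,0,0,0],
    [0,0,0,0,0,0,0],
    [0,0,0,0,0,0,0],
    [0,0,0,0,0,0,0],
    [0,0,0,0,0,0,0],
    [0,0,0,0,0,0,0]
  ]
}}

```text
time_s: 16.3
eef_pos: [530.0, 169.8, 259.3]
ee_rot: [0.0, 0.076, 0.997, -0.0]
force: [0.3, 0.4, -0.0]
grip_width: 0.5
grip_force: 0.0
```

Run:
```python
from h import *
s=ctrl.sense();print(s["eef_pos"],s["time_s"],s["force"])
c=ctrl.capture("wrist");np.save("w5.npy",c,allow_pickle=True)
im=cv2.cvtColor(np.array(c["img"]),cv2.COLOR_RGB2BGR)
cv2.imwrite("pics/w5.png",cv2.resize(im[60:260,150:410],None,fx=3,fy=3,interpolation=cv2.INTER_CUBIC))
for d in ctrl.landmark_of("rect_insert",c)[:3]: print(d["score"],d["point"],onz(c,d["point"],22).round(1))
```

```text
[529.9594227  169.76734937 259.29230146] 16.3 [ 0.30217946  0.42486509 -0.01348444]
0.95 [107.3, 173.3] [494.6 -16.2  22. ]
0.74 [286.7, 179.7] [530.3 170.8  22. ]
```

View pics/w5.png

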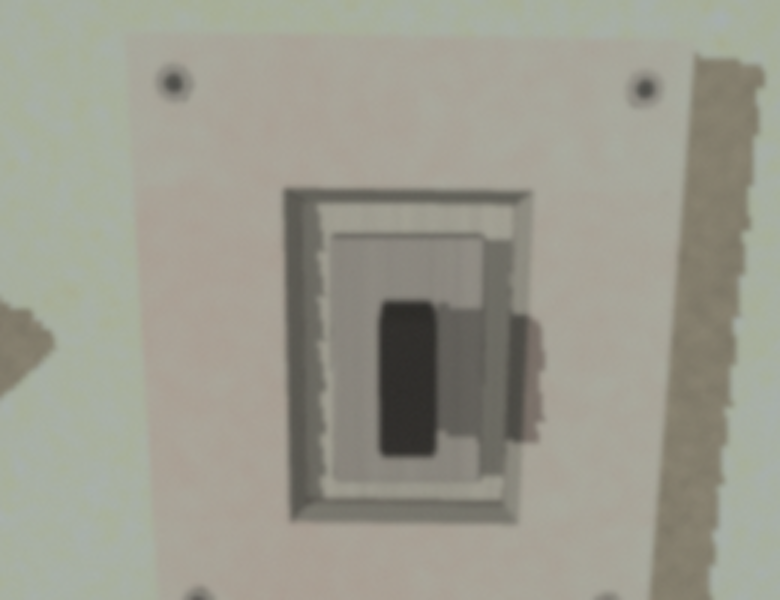

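The insert sits centred and square in the recess: plate at crop (330..482, 235..482), bar at (408,378). I'll check the height, and secure it, by pressing the bar top with shut fingers. The bar top should be at z≈74 if the plate is home.

Emit:
{"api": "send_rows", "payload": {
  "targets": [
    [1,0,0,0,0,0,0],
    [1,0,0,0.02,0,0,0],
    [1,0,0,0.03,0,0,0],
    [1,0,0,0.03,0,0,0],
    [1,0,0,0.03,0,0,0],
    [1,0,0,0.03,0,0,0],
    [1,0,0,0.02,0,0,0],
    [1,0,0,0.013,0,0,0],
    [1,0,0,0,0,0,0],
    [1,0,0,0,0,0,0]
  ]
}}

```text
time_s: 17.65
eef_pos: [530.4, 169.8, 87.2]
ee_rot: [0.001, 0.076, 0.997, 0.0]
force: [-0.4, 0.0, 0.3]
grip_width: -0.002
grip_force: 0.0
```

Emit:
{"api": "send_rows", "payload": {
  "targets": [
    [1,0,0,0.003,0,0,0],
    [1,0,0,0.003,0,0,0],
    [1,0,0,0.002,0,0,0],
    [1,0,0,0.002,0,0,0],
    [1,0,0,0.001,0,0,0],
    [1,0,0,0.001,0,0,0],
    [1,0,0,0,0,0,0],
    [1,0,0,0,0,0,0],
    [1,0,0,0,0,0,0],
    [1,0,0,0,0,0,0]
  ]
}}

```text
time_s: 18.9
eef_pos: [530.0, 169.8, 74.3]
ee_rot: [0.0, 0.076, 0.997, 0.0]
force: [0.1, -0.4, -0.4]
grip_width: -0.002
grip_force: 0.0
```

Emit:
{"api": "send_rows", "payload": {
  "targets": [
    [1,0,0,0.001,0,0,0],
    [1,0,0,0.001,0,0,0],
    [1,0,0,0,0,0,0],
    [1,0,0,0,0,0,0],
    [1,0,0,0,0,0,0],
    [1,0,0,0,0,0,0],
    [1,0,0,0,0,0,0],
    [1,0,0,0,0,0,0],
    [1,0,0,0,0,0,0],
    [1,0,0,0,0,0,0]
  ]
}}

```text
time_s: 20.15
eef_pos: [530.1, 169.8, 74.0]
ee_rot: [0.0, 0.076, 0.997, -0.0]
force: [-7.2, -2.4, 16.4]
grip_width: -0.0
grip_force: 8.1
```

Emit:
{"api": "send_rows", "payload": {
  "targets": [
    [1,0,0,-0.005,0,0,0],
    [1,0,0,-0.01,0,0,0],
    [1,0,0,-0.03,0,0,0],
    [1,0,0,-0.04,0,0,0],
    [1,0,0,-0.04,0,0,0],
    [1,0,0,-0.03,0,0,0],
    [1,0,0,0,0,0,0],
    [1,0,0,0,0,0,0],
    [1,0,0,0,0,0,0],
    [1,0,0,0,0,0,0]
  ]
}}

```text
time_s: 21.4
eef_pos: [529.8, 169.7, 226.6]
ee_rot: [-0.001, 0.076, 0.997, -0.0]
force: [-0.2, -0.3, -0.0]
grip_width: -0.003
grip_force: 0.0
```

Run:
```python
from h import *
s=ctrl.sense();print(s["eef_pos"],s["time_s"],s["force"])
c=ctrl.capture("wrist")
for d in ctrl.landmark_of("rect_insert",c)[:3]: print(d["score"],onz(c,d["point"],22).round(1))
c=ctrl.capture("scene")
for q in("round_insert","square_insert"): print(q,[onz(c,d["point"],0).round() for d in ctrl.landmark_of(q,c)[:1]])
```

```text
[529.76307926 169.72751005 226.58015171] 21.4 [-0.1644804  -0.32660325 -0.0227934 ]
0.86 [528.4 171.5  22. ]
0.8 [492.7 -16.4  22. ]
round_insert [array([ 544., -309.,    0.])]
square_insert [array([ 664., -123.,    0.])]
```

The bar top is at exactly 74 mm, so the plate is home. The network still places the other two inserts within about 10 mm of where they were, and the gripper never went near them. Handing in.

```bash
python3 -c "
from rig import ctrl
print(ctrl.finish_job())"
```

```text
the job is handed in; nothing more can be done
None
```

The rectangular insert is seated flush and released in the recess, centred to about 2 mm with its bar top at 74 mm; the round and square inserts were left alone, and the job was handed in at about 21 s (no verdict was returned).

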